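# Click the colour wheel round to match the vial

### The job

Exactly one vial stands in the seat on the colour selector's grey block. With a fingertip, flick the teeth on the edge of the selector's wheel forward, counter-clockwise seen from above, one click at a time, letting it come to rest at each click, until the field of that vial's cap colour rests at the red arrow; do not let the wheel go past it and do not force it. Leave all the vials and the other things standing where they are.

Things in the scene. Friction and masses are not known exactly. Their poses are not given: they have to be found in the camera images.
- selector: Colour selector, fixed. Origin on the table under the wheel's axis; its x points from the wheel to the grey rear block, z up. The block (60 x 150 mm, 36 mm high) spans x 67 to 127 mm and holds the arrow and a vial seat. The black base under the wheel is 10 mm high and reaches 38 mm to -x: on that side the wheel overhangs the bare table and its edge is free to reach.
- wheel_center (a point): Centre of the wheel, on its upright axis, on top of its white disc (26 mm above the table). Disc: radius 42 mm, heights 14 to 26 mm. Eight black upright teeth on its edge, 10 mm wide, reach out to radius 59 mm, heights 14 to 36 mm; the gaps between them are about 30 mm wide, open above and outside. At rest the teeth stand 22.5, 67.5, 112.5 .. degrees from the selector's x.
- arrow_tip (a point): Tip of the flat red arrow on the selector's grey block, 37 mm above the table; it points to -x of the selector, at the wheel. Round colour fields, 21 mm across, lie on the white disc 30 mm from its axis. The field that comes to the arrow at each click from the start: 0 white, 1 purple, 2 yellow, 3 green, 4 blue, 5 red, 6 orange, 7 black.
- wheel (a joint): Angle of the wheel (rad): 0 at the start (white field at the arrow), growing counter-clockwise seen from above; one click is 0.785 rad (an eighth of a turn). Let go, it snaps to the nearest click: push a tooth past half a click, with about 2 N. It runs on no further by itself. A stop lets it turn back only 0.25 rad behind 0.
- selector_seat (a point): Floor of the vial seat in the grey block's top (hole 28 mm wide, 12 mm deep), 24 mm above the table, at x 97 mm, y 45 mm of the selector.
- rack: Black rack, fixed, 50 x 130 mm, 36 mm high, with three vial seats like the selector's; the vials not in the selector wait there. Origin under its middle, on the table.
- vial_yellow: Loose amber vial with a yellow cap, 26 mm across, 60 mm tall, standing 12 mm deep in a seat of the selector or of the rack; origin at the centre of its underside.
- vial_green: Loose amber vial with a green cap, 26 mm across, 60 mm tall, standing 12 mm deep in a seat of the selector or of the rack; origin at the centre of its underside.
- vial_blue: Loose amber vial with a blue cap, 26 mm across, 60 mm tall, standing 12 mm deep in a seat of the selector or of the rack; origin at the centre of its underside.
- vial_purple: Loose amber vial with a purple cap, 26 mm across, 60 mm tall, standing 12 mm deep in a seat (always in the rack); origin at the centre of its underside.
- tub: White jar, loose, 70 mm across, 85 mm tall; leave alone. Origin at the centre of its underside.
- dropper: Small amber bottle, loose, 32 mm across, 75 mm tall; leave alone. Origin at the centre of its underside.
- marker: Blue marker pen lying on the table, loose, 14 mm thick, 130 mm long; leave alone. Origin at the centre of its underside.
- carton: Small cardboard carton, loose, 60 x 90 mm, 45 mm high; leave alone. Origin at the centre of its underside.

How it is judged:
On the way, in this order (a step that is already met when the one before it is completed fails the run):
1. the wheel comes to rest at the first click (value of joint wheel between 0.6354 and 0.9354 rad and velocity of joint wheel between -0.2 and 0.2 rad/s), for 0.2 s.
2. the wheel comes to rest at the second click (value of joint wheel between 1.4208 and 1.7208 rad and velocity of joint wheel between -0.2 and 0.2 rad/s), for 0.2 s.
At the end, for the whole second after the job is handed in: The wheel rests (under 0.05 rad/s) within 0.12 rad of the click that brings the cap colour of the vial in the selector's seat to the arrow, reached counter-clockwise; every vial still stands upright in its seat, within 10 mm of its start (((horizontal distance between vial_yellow and selector_seat below 0.02 m and value of joint wheel between 1.4508 and 1.6908 rad) or (horizontal distance between vial_green and selector_seat below 0.02 m and value of joint wheel between 2.2362 and 2.4762 rad) or (horizontal distance between vial_blue and selector_seat below 0.02 m and value of joint wheel between 3.0216 and 3.2616 rad)) and velocity of joint wheel between -0.05 and 0.05 rad/s and angle between each of vial_yellow, vial_green, vial_blue, vial_purple's own z axis and vertical below 0.2 rad and distance of each of vial_yellow, vial_green, vial_blue, vial_purple from where it was at the start of the episode below 0.01 m); the robot touches nothing.
It fails at once if the wheel goes more than 0.5 rad past the wanted click ((horizontal distance between vial_yellow and selector_seat below 0.02 m and value of joint wheel above 2.0708 rad) or (horizontal distance between vial_green and selector_seat below 0.02 m and value of joint wheel above 2.8562 rad) or (horizontal distance between vial_blue and selector_seat below 0.02 m and value of joint wheel above 3.6416 rad)).
It fails at once if a vial is lifted or displaced by more than 10 mm (distance of any of vial_yellow, vial_green, vial_blue, vial_purple from where it was at the start of the episode above 0.01 m).
It fails at once if another thing is moved by more than 20 mm (distance of any of tub, dropper, marker, carton from where it was at the start of the episode above 0.02 m).
It fails at once if the selector is pushed with more than 20 N (contact force between the fingers and selector above 20 N).
It fails at once if the arm or the gripper's body, not the fingers, pushes the selector (contact force between the arm and selector above 3 N).
It also fails if it takes over 58 s, if anything falls off the work surface, if the arm or the gripper's body presses on something with over 40 N, if the wrist force passes 120 N, or if a joint passes its speed limit or range.

### The arm

A 6-joint arm with a two-finger parallel gripper is mounted at the origin on the work surface. World frame = base frame: x ahead of the robot, y to its left, z up, the work surface at z = 0. Lengths are in m, angles in rad, forces in N, time in s.
With the tool pointing down it reaches from about 0.25 to 0.775 m from the base axis. Payload 4 kg.
Tool frame: the origin (TCP) lies between the finger pads; the fingertips stand 19 mm ahead of it and the grasp point (between the pads) is the TCP (robot.tip_reach is the y of the fingertips in the tool frame, in m); y points along the fingers, x is the direction in which the jaws open and shut, and the axes are right-handed (so a half turn about y gives the same grasp; the last joint's range is limited). The gripper opens to 94 mm and grips with 3 to 60 N. Pads are 16 mm wide; open, the fingers measure 119 mm over their backs; the gripper's body (75 mm by 177 mm) begins 78 mm behind the grasp point.
Start: joints at [-0.103, 0.087, 1.371, -0, 1.684, -0.103], TCP at [0.55, -0, 0.225] pointing down, gripper open.
Joint ranges: [-3.1, 3.1], [-0.76, 2.03], [0.27, 2.55], [-1.08, 4.22], [0.17, 2.65], [-2.57, 2.57]. Speed limits (rad/s): [2.79, 2.79, 3.14, 3.14, 3.14, 3.14].

### API

Orientations are given as [roll, pitch, yaw] about the fixed x, y, z axes, in that order (R = Rz(yaw) Ry(pitch) Rx(roll)).
In Python, from bench import robot, imaging, order gives the robot as it stands.
- The arm moves only by the tool send_rows, never from a script. Its argument "moves" is text: rows parted by semicolons, each of 5 numbers parted by spaces: the gripper's target within -1 to 1 (shut at 1, half-way at 0, fully open at -1), then the shift along the tool's x, y, z in m, then the turn about the tool's y in degrees. In form: fingers tx ty tz roll; .... A call has exactly 10 rows; each row shifts and turns the commanded pose from where the row before left it, along the tool's axes as they then stand; what a row does not reach is not made up. A row lasts 1/12 s, in which the tool goes at most 41.7 mm and 7.16 degrees, less where a joint would pass 70% of its speed; a pose out of reach is approached as far as the arm can. A call with a gripper value outside its range is refused whole. The fingers move at their own pace and stop on an object; the grip force is fixed at half the most. Time passes only in rows, so rows that do not move let the fingers close, or fill a call up. It gives the time, the measured TCP pose, the force and the opening at its end, in the units of the state.
- robot.get_obs(): the state, without advancing time (a new reading comes with each control period).
- imaging.snapshot(name): name is "scene" or "side" or "wrist"; returns a dict with "image" (400x640x3 uint8, red, green, blue), "mtx" (3x3 intrinsics, pixels), "R" (3x3) and "t" (3): a world point X has camera coordinates R X + t. Camera axes: x right, y down, z forward; pixel columns grow to the right and rows downward; lengths in m; the calibration is good to about 2 mm. A picture is of the moment at which its call begins. There is no depth.
- order.close_job(): hands the job in, once; it reports no verdict.
Trained networks look in a picture, given as the dict that the camera call returned (one of the last four; its "shot" number tells which), for a name from the list of things; names that differ only in an ending like _2 or _b are one class to them, and where a whole thing is asked for, a point or a joint stands for the part that bears it (a point fixed in the world has none). Each returns a list of dicts, best first, with "conf" (0 to 1); they miss things now and then, are a little off and sometimes report something else, mostly with a low value. They report only what shows in the picture. A call takes as long as a camera call.
- imaging.recognise(picture, target): "centre" ([column, row] in pixels, amid what is visible of it).
- imaging.landmark_of(picture, target): "centre" ([column, row] in pixels: a listed point, or the origin of a listed thing).
The state is a dict: "time": time; "joint_positions": joint angles; "qvel": joint speeds; "joint_torque": joint torques, N m; "tool_pos": TCP position; "ee_rot": TCP orientation; "wrist_force": force on the tool from outside, world axes, zero at the start; "wrist_torque": the same for the moment, N m; "width": finger opening in m.
Only numpy, scipy, OpenCV 4.12 (cv2) and the standard library are available. Lean on these libraries where they do the work, as an engineer would, in place of code of your own. Each camera call takes 0.05 s, during which the arm holds its last target.

## Working session

There is one attempt and no reset: what is moved stays moved. The work goes in short steps, Python scripts to look and compute and a tool call to move; the robot and the scene stay as the last step left them, time stands still between calls to the robot, and variables do not carry over. Pictures are saved under pics/ and viewed, and the job is handed in when it is done.

Besides the shell and the picture viewer there is one more tool, called as name(argument=value, ...), one argument or row to a line, values as JSON. send_rows: Moves the arm, as the interface text tells. Its arguments: {"type":"object","properties":{"moves":{"type":"string"}},"required":["moves"]}

```bash
mkdir -p pics; ls
python3 - <<'E'
from bench import robot, imaging, order
import cv2,pickle
o=robot.get_obs(); print(o['time'],o['tool_pos'],o['ee_rot'],o['width'],robot.tip_reach)
S={}
for n in ["scene","side","wrist"]:
    s=imaging.snapshot(n); S[n]=s
    cv2.imwrite(f"pics/{n}0.png",s["image"][:,:,::-1])
    for t in ["wheel_center","arrow_tip","selector_seat","selector","rack","vial_yellow","vial_green","vial_blue","tub","dropper","marker","carton"]:
        r=imaging.landmark_of(s,t) if n!="wrist" or t in("wheel_center","arrow_tip","selector_seat") else []
        print(n,t,[(x["centre"],round(x["conf"],2)) for x in r[:2]])
pickle.dump(S,open("s0.pkl","wb"))
print(robot.get_obs()['time'])
E
```

```text
pics
0.0 [5.49493674e-01 3.93256066e-05 2.23324175e-01] [-1.57056688e+00  2.16746684e-03 -3.45038979e-05] 0.09417282424106552 0.019
scene wheel_center [([325.6, 208.4], 0.79)]
scene arrow_tip [([341.1, 218.4], 0.61)]
scene selector_seat [([359.9, 221.6], 0.74)]
scene selector [([327.5, 219.3], 0.93)]
scene rack [([271.7, 289.7], 0.77)]
scene vial_yellow [([268.2, 290.3], 0.53)]
scene vial_green [([423.0, 178.8], 0.57), ([256.8, 297.7], 0.55)]
scene vial_blue [([358.8, 221.8], 0.72)]
scene tub [([419.3, 176.9], 0.76), ([184.0, 294.9], 0.22)]
scene dropper [([325.1, 208.0], 0.73), ([405.2, 160.7], 0.51)]
scene marker [([214.3, 240.6], 0.77), ([182.4, 294.8], 0.2)]
scene carton [([184.5, 296.4], 0.81)]
side wheel_center [([327.9, 190.2], 0.92), ([338.6, 127.7], 0.37)]
side arrow_tip [([337.1, 189.3], 0.76)]
side selector_seat [([352.5, 184.1], 0.68), ([321.8, 322.6], 0.19)]
side selector [([323.5, 198.0], 0.71)]
side rack [([365.3, 268.3], 0.55)]
side vial_yellow [([350.1, 183.9], 0.65), ([366.4, 264.2], 0.54)]
side vial_green [([366.7, 277.0], 0.69)]
side vial_blue [([351.7, 185.2], 0.56)]
side tub [([339.8, 128.3], 0.71)]
side dropper []
side marker [([324.7, 195.2], 0.65), ([281.2, 273.6], 0.59)]
side carton [([320.8, 320.6], 0.91)]
wrist wheel_center [([298.2, 206.2], 0.59)]
wrist arrow_tip [([348.2, 214.9], 0.7)]
wrist selector_seat [([391.8, 173.1], 0.71)]
wrist selector []
wrist rack []
wrist vial_yellow []
wrist vial_green []
wrist vial_blue []
wrist tub []
wrist dropper []
wrist marker []
wrist carton []
1.5
```

View pictures.

Run:
```python
import pickle,cv2,numpy as np
S=pickle.load(open("s0.pkl","rb"))
im=S["scene"]["image"][:,:,::-1][130:330,150:460]
cv2.imwrite("pics/scene0c.png",cv2.resize(im,None,fx=2.5,fy=2.5,interpolation=cv2.INTER_CUBIC))
im=S["side"]["image"][:,:,::-1][100:340,240:420]
cv2.imwrite("pics/side0c.png",cv2.resize(im,None,fx=2.5,fy=2.5,interpolation=cv2.INTER_CUBIC))
for n in S:print(n,S[n]["mtx"],-S[n]["R"].T@S[n]["t"],S[n]["R"])
```

```text
scene [[461.5821796    0.         316.21341155]
 [  0.         461.5821796  202.91262133]
 [  0.           0.           1.        ]] [ 1.29992258 -0.76285226  0.91716031] [[ 0.67393781  0.73855973 -0.0183673 ]
 [ 0.45331713 -0.43302853 -0.77909555]
 [-0.58336217  0.51673573 -0.62663607]]
side [[411.5685364    0.         320.6655771 ]
 [  0.         411.5685364  195.00177507]
 [  0.           0.           1.        ]] [ 0.46217274 -1.01026854  1.11670935] [[ 0.9992408  -0.03865848  0.00483208]
 [-0.02582285 -0.75006958 -0.6608546 ]
 [ 0.02917204  0.6602281  -0.7504984 ]]
wrist [[337.19442618   0.         324.04235251]
 [  0.         337.19442618 198.13166028]
 [  0.           0.           1.        ]] [0.54941615 0.06687954 0.38520535] [[ 9.99999991e-01 -1.31633270e-04 -2.27990394e-05]
 [-1.22740270e-04 -9.72662462e-01  2.32223427e-01]
 [-5.27440988e-05 -2.32223422e-01 -9.72662470e-01]]
```

View pics/scene0c.png

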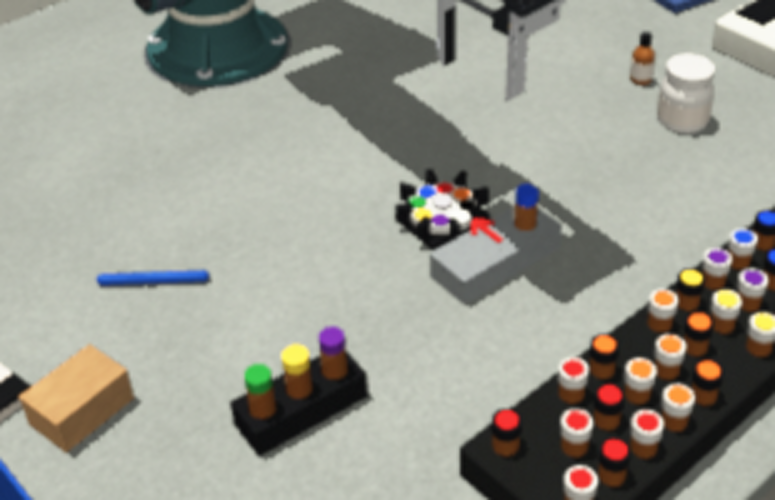

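View pics/side0c.png

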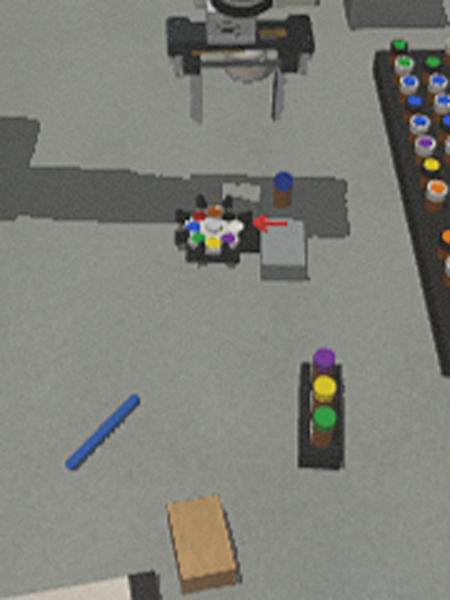

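View pics/wrist0.png

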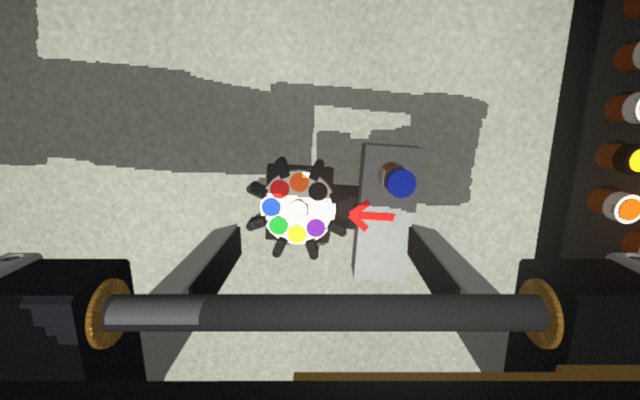

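```bash
cat > h.py <<'E'
import numpy as np
def ray(s,px,z):
    d=s["R"].T@np.linalg.inv(s["mtx"])@np.array([px[0],px[1],1.]); c=-s["R"].T@s["t"]
    return c+d*(z-c[2])/d[2]
def proj(s,X):
    p=s["mtx"]@(s["R"]@np.asarray(X,float)+s["t"]); return p[:2]/p[2]
E
python3 - <<'E'
import pickle,cv2,numpy as np
from h import *
S=pickle.load(open("s0.pkl","rb"))
L={"scene":[(325.6,208.4),(341.1,218.4),(359.9,221.6)],"side":[(327.9,190.2),(337.1,189.3),(352.5,184.1)],"wrist":[(298.2,206.2),(348.2,214.9),(391.8,173.1)]}
for n in L:
    P=[ray(S[n],p,z)[:2] for p,z in zip(L[n],(.026,.037,.024))]
    print(n,np.round(P,4).tolist(), np.degrees(np.arctan2(*(P[1]-P[0])[::-1])), np.degrees(np.arctan2(*(P[2]-P[0])[::-1]))-np.degrees(np.arctan2(45,97)))
im=S["wrist"]["image"][:,:,::-1][120:300,220:460]
cv2.imwrite("pics/wrist0c.png",cv2.resize(im,None,fx=3.3,fy=3.3,interpolation=cv2.INTER_CUBIC))
E
```

```text
scene [[0.5096, -0.0253], [0.5839, -0.0331], [0.6215, 0.0074]] -6.020274104274661 -8.607678999676349
side [[0.5313, -0.0288], [0.5633, -0.0356], [0.622, -0.0004]] -11.854722934674099 -7.467941400252126
wrist [[0.5209, -0.028], [0.5754, -0.0348], [0.6227, 0.0085]] -7.087363739936429 -5.163231997072799
```

View pics/wrist0c.png

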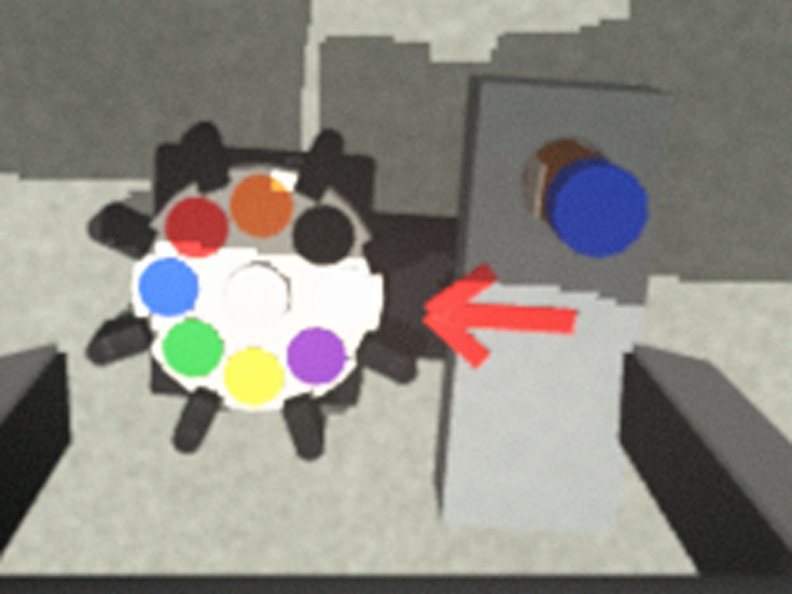

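Run:
```python
import pickle,cv2,numpy as np
from h import *
from scipy.optimize import least_squares
S=pickle.load(open("s0.pkl","rb"));s=S["wrist"]
F={45:(323,235),90:(262,206),135:(196,227),180:(168,286),225:(193,348),270:(254,376),315:(316,356)}
W=lambda u:(np.array(u)+.5)/3.3-.5+[220,120]
def f(p):
    r=[]
    for a,u in F.items():
        t=p[2]+np.radians(a); r+=list(proj(s,[p[0]+.03*np.cos(t),p[1]+.03*np.sin(t),.026])-W(u))
    return r
q=least_squares(f,[.52,-.03,-.1]);print(q.x,np.degrees(q.x[2]),np.round(q.fun,1))
a=ray(s,W((424,312)),.037)[:2]-q.x[:2];print("arrow",a,np.hypot(*a),np.degrees(np.arctan2(a[1],a[0])))
b1=ray(s,W((478,80)),.036);b2=ray(s,W((443,522)),.036);print(b1,b2,np.degrees(np.arctan2(*(b1-b2)[1::-1]))-90)
```

```text
[ 0.5202764  -0.03033548 -0.06418901] -3.677759457954554 [ 0.5 -0.2 -0.1 -0.5  0.  -0.2 -0.1  0.2 -0.3  0.3 -0.2  0.4  0.3  0.2]
arrow [ 0.05499291 -0.00365966] 0.05511454230983826 -3.8072986229785473
[0.59088791 0.04067701 0.036     ] [ 0.58306969 -0.10896096  0.036     ] -2.990845198579649
```

send_rows(
  moves="1 0 0 0 3.65; 1 -0.025 0 0.004 0; 1 -0.025 0 0.004 0; 1 -0.025 0 0.004 0; 1 -0.0152 0 0.0019 0; 1 0 0.03 0 0; 1 0 0.03 0 0; 1 0 0.03 0 0; 1 0 0.03 0 0; 1 0 0.02 0 0",
)

```text
time: 2.33
tool_pos: [0.4593, 0.0197, 0.0817]
ee_rot: [-1.571, 0.003, -0.064]
wrist_force: [0.7, 0.7, -0.4]
width: 0.0307
```

send_rows(
  moves="1 0 0.014 0 0; 1 0 0.014 0 0; 1 0 0.012 0 0; 1 0 0 0 0; 1 0 0 0 0; 1 0 0 0 0; 1 0 0 0 0; 1 0 0 0 0; 1 0 0 0 0; 1 0 0 0 0",
)

```text
time: 3.17
tool_pos: [0.4613, 0.0196, 0.0451]
ee_rot: [-1.571, -0.001, -0.064]
wrist_force: [-0.3, -0.2, -0.2]
width: 0.0005
```

```bash
cat > look.py <<'E'
from bench import robot, imaging
import cv2,sys,numpy as np,pickle
from h import *
k=sys.argv[1]; ims=[]
C=np.array([.5203,-.0303]);a=-.0637
o=robot.get_obs();d=o["tool_pos"][:2]-C
print(o["time"],"sel xy mm",1000*(np.cos(a)*d[0]+np.sin(a)*d[1]),1000*(-np.sin(a)*d[0]+np.cos(a)*d[1]),o["tool_pos"][2],o["width"],o["wrist_force"])
s=imaging.snapshot("wrist");w=cv2.resize(s["image"][:,:,::-1],(640,400))
s2=imaging.snapshot("side");c=s2["image"][150:230,280:400,::-1]
pickle.dump((s,s2),open(f"s{k}.pkl","wb"))
cv2.imwrite(f"pics/w{k}.png",w);cv2.imwrite(f"pics/s{k}.png",cv2.resize(c,None,fx=5,fy=5,interpolation=cv2.INTER_CUBIC))
E
python3 look.py 1
```

```text
3.1667 sel xy mm -62.07908132440571 46.025357687554155 0.04507988547858418 0.0004743533189701538 [-0.26067403 -0.18160105 -0.23320816]
```

View pics/w1.png

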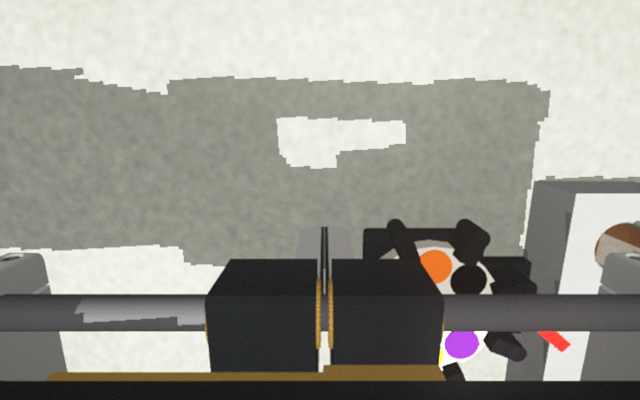

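View pics/s1.png

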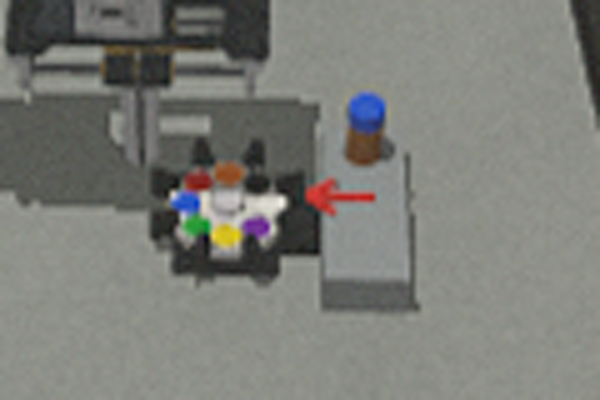

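send_rows(
  moves="1 0 0.005 0 0; 1 0.0035 0 -0.006 0; 1 0 0 -0.004 0; 1 -0.0005 0 -0.004 0; 1 -0.0005 0 -0.004 0; 1 -0.0005 0 -0.004 0; 1 -0.0005 0 -0.004 0; 1 -0.0005 0 -0.004 0; 1 -0.001 0 -0.004 0; 1 -0.001 0 -0.004 0",
)

```text
time: 4.1
tool_pos: [0.4581, -0.0194, 0.0399]
ee_rot: [-1.572, -0.002, -0.064]
wrist_force: [0.2, 0.1, -0.2]
width: 0.0005
```

```bash
python3 look.py 2
```

```text
4.1 sel xy mm -62.730399414534595 6.95575236563613 0.03992937106378377 0.00047374586693088924 [ 0.24985432  0.06145666 -0.18422226]
```

View pics/s2.png

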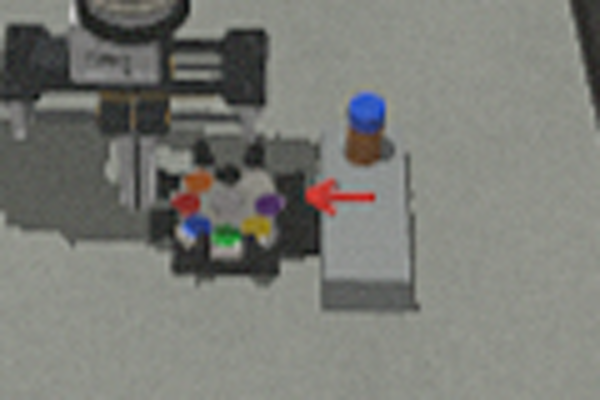

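View pics/w2.png

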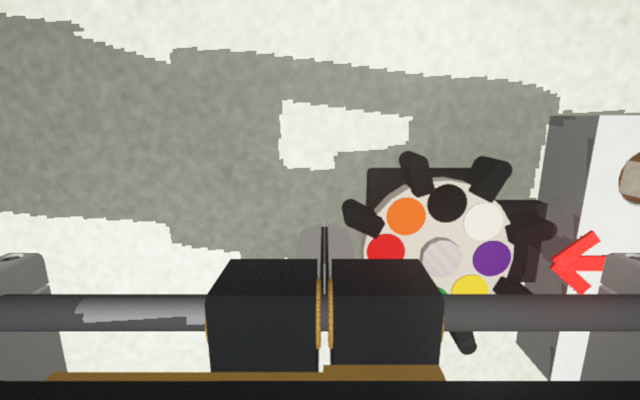

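send_rows(
  moves="1 0 0 -0.005 0; 1 0 0 0 0; 1 -0.016 0 0 0; 1 0 0 0 0; 1 0 0 0.013 0; 1 0 0 0.013 0; 1 0 0 0.013 0; 1 0 0 0 0; 1 0.01 0 0 0; 1 0.0105 0 0 0",
)

```text
time: 5.03
tool_pos: [0.465, 0.015, 0.0396]
ee_rot: [-1.571, -0.001, -0.063]
wrist_force: [0.3, 0.5, -0.1]
width: 0.0002
```

```bash
python3 look.py 3
```

```text
5.0333 sel xy mm -58.029734382090595 41.66995494608168 0.03958287866190461 0.00018658378852609862 [ 0.27002608  0.52508555 -0.09814634]
```

View pics/s3.png

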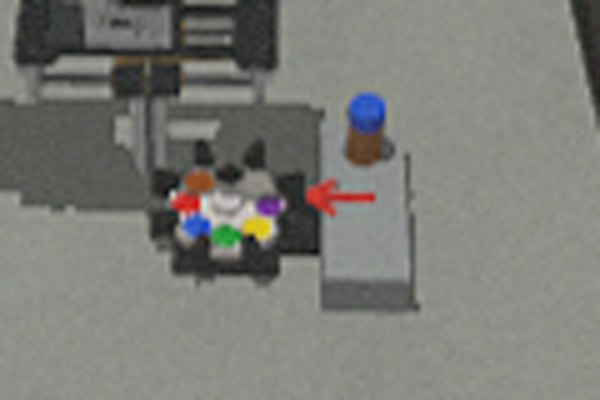

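View pics/w3.png

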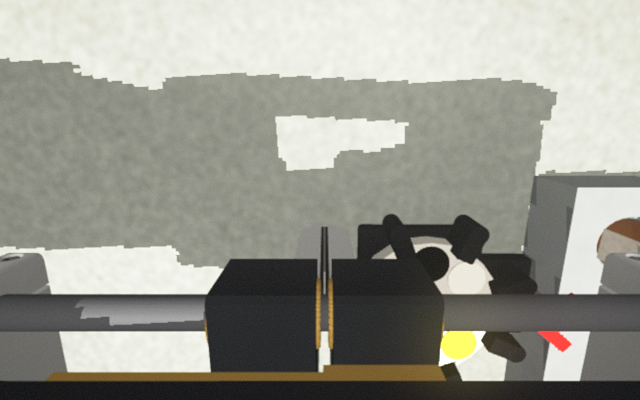

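send_rows(
  moves="1 0 0 -0.004 0; 1 0 0 -0.004 0; 1 -0.0005 0 -0.004 0; 1 -0.0005 0 -0.004 0; 1 -0.0005 0 -0.004 0; 1 -0.0005 0 -0.004 0; 1 -0.001 0 -0.004 0; 1 -0.001 0 -0.004 0; 1 -0.0005 0 -0.003 0; 1 0 0 0 0",
)

```text
time: 5.97
tool_pos: [0.4578, -0.0203, 0.0398]
ee_rot: [-1.572, -0.001, -0.064]
wrist_force: [0.9, -0.6, -1.2]
width: 0.0004
```

```bash
python3 look.py 4
```

```text
5.9667 sel xy mm -63.021211124054425 5.996111317731987 0.039848790693981825 0.00038793941905219194 [ 0.91929246 -0.56455472 -1.19595795]
```

View pics/s4.png

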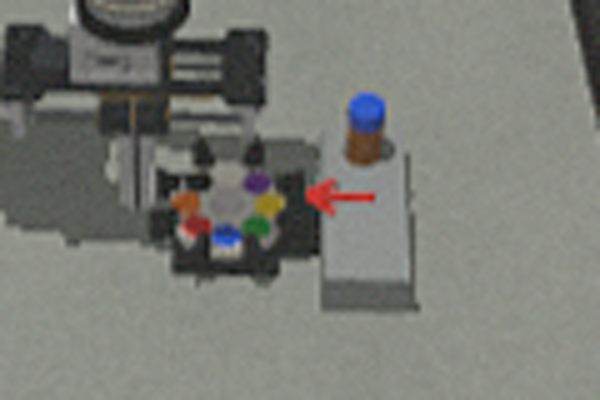

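View pics/w4.png

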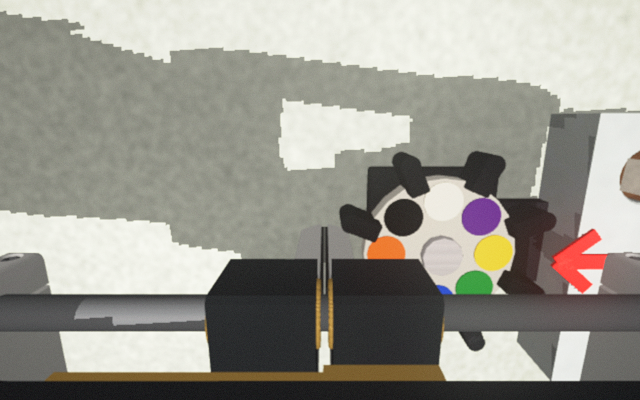

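Yellow is now at the arrow (second click). Returning for the third.

send_rows(
  moves="1 0 0 -0.004 0; 1 0 0 0 0; 1 -0.016 0 0 0; 1 0 0 0 0; 1 0 0 0.013 0; 1 0 0 0.013 0; 1 0 0 0.013 0; 1 0 0 0 0; 1 0.01 0 0 0; 1 0.0105 0 0 0",
)

```text
time: 6.9
tool_pos: [0.465, 0.015, 0.0396]
ee_rot: [-1.571, -0.001, -0.063]
wrist_force: [-0.2, -0.9, 0.3]
width: 0.0004
```

```bash
python3 look.py 5
```

```text
6.9 sel xy mm -58.073424926095335 41.6795068853564 0.03956364399499965 0.00036777101193290093 [-0.17472405 -0.89186844  0.325328  ]
```

View pics/s5.png

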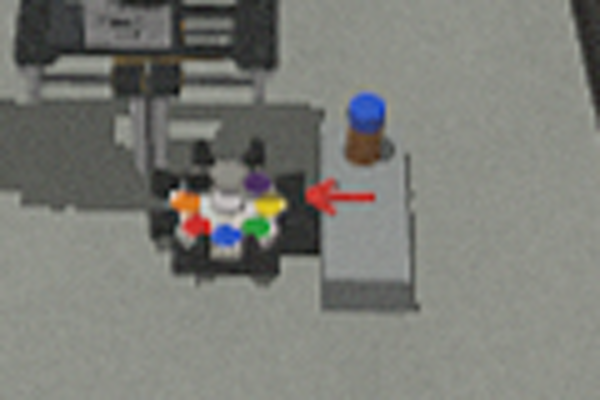

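Yellow still rests at the arrow; the finger is back in the start spot. Third click.

send_rows(
  moves="1 0 0 -0.004 0; 1 0 0 -0.004 0; 1 -0.0005 0 -0.004 0; 1 -0.0005 0 -0.004 0; 1 -0.0005 0 -0.004 0; 1 -0.0005 0 -0.004 0; 1 -0.001 0 -0.004 0; 1 -0.001 0 -0.004 0; 1 -0.0005 0 -0.003 0; 1 0 0 0 0",
)

```text
time: 7.83
tool_pos: [0.4578, -0.0203, 0.0399]
ee_rot: [-1.572, -0.001, -0.065]
wrist_force: [-1.0, 0.9, -0.2]
width: 0.0007
```

```bash
python3 look.py 6
```

```text
7.8333 sel xy mm -63.02036760500829 6.024865498743055 0.03985234279802754 0.0007297531647703049 [-0.99770922  0.86714575 -0.2277838 ]
```

View pics/w6.png

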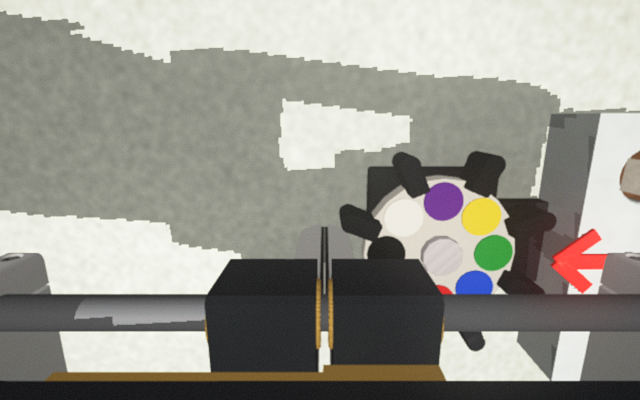

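Green (493, 253) is at the arrow (560, 262), so that is the third click. One more.

send_rows(
  moves="1 0 0 -0.004 0; 1 0 0 0 0; 1 -0.016 0 0 0; 1 0 0 0 0; 1 0 0 0.013 0; 1 0 0 0.013 0; 1 0 0 0.013 0; 1 0 0 0 0; 1 0.01 0 0 0; 1 0.0105 0 0 0",
)

```text
time: 8.77
tool_pos: [0.465, 0.015, 0.0396]
ee_rot: [-1.571, -0.001, -0.063]
wrist_force: [-1.2, -0.1, -0.4]
width: 0.0001
```

```bash
python3 look.py 7
```

```text
8.7667 sel xy mm -58.09069967494394 41.67661665465732 0.039560858643320956 9.86795153436986e-05 [-1.1714601  -0.12644721 -0.38885868]
```

View pics/s7.png

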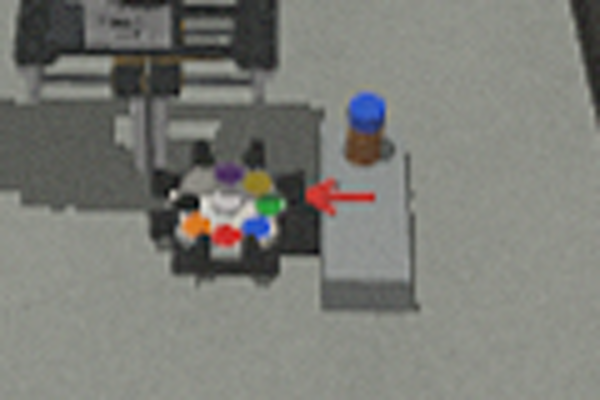

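Green still rests at the arrow. Last click.

send_rows(
  moves="1 0 0 -0.004 0; 1 0 0 -0.004 0; 1 -0.0005 0 -0.004 0; 1 -0.0005 0 -0.004 0; 1 -0.0005 0 -0.004 0; 1 -0.0005 0 -0.004 0; 1 -0.001 0 -0.004 0; 1 -0.001 0 -0.004 0; 1 -0.0005 0 -0.003 0; 1 0 0 0 0",
)

```text
time: 9.7
tool_pos: [0.4578, -0.0203, 0.0398]
ee_rot: [-1.572, -0.001, -0.065]
wrist_force: [0.4, 0.1, -0.0]
width: -0.0
```

```bash
python3 look.py 8
```

```text
9.7 sel xy mm -63.00952384153263 6.0100671245158965 0.03984490193049925 -4.4644583680631105e-05 [ 0.43501495  0.06467315 -0.02690894]
```

View pics/w8.png

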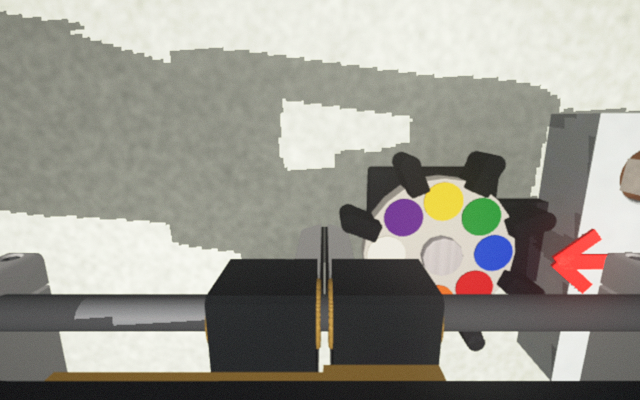

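Blue (493, 252) is at the arrow. Withdrawing outward, then up.

send_rows(
  moves="1 0 0 -0.004 0; 1 0 0 0 0; 1 -0.012 0 0 0; 1 -0.012 0 0 0; 1 0 0 0 0; 1 0 -0.025 0 0; 1 0 -0.03 0 0; 1 0 -0.03 0 0; 1 0 -0.03 0 0; 1 0 0 0 0",
)

```text
time: 10.63
tool_pos: [0.4375, -0.0224, 0.1616]
ee_rot: [-1.572, -0.014, -0.064]
wrist_force: [1.1, 0.2, -0.2]
width: 0.0004
```

send_rows(
  moves="1 0 -0.03 0.01 0; 1 0 0 0 0; 1 0 0 0 0; 1 0 0 0 0; 1 0 0 0 0; 1 0 0 0 0; 1 0 0 0 0; 1 0 0 0 0; 1 0 0 0 0; 1 0 0 0 0",
)

```text
time: 11.47
tool_pos: [0.4337, -0.0118, 0.1843]
ee_rot: [-1.571, 0.0, -0.064]
wrist_force: [0.5, -0.2, 0.1]
width: 0.0004
```

```bash
python3 look.py 9
python3 - <<'E'
import pickle,cv2,numpy as np
from h import *
a=pickle.load(open("s0.pkl","rb"))["side"]["image"][:,:,::-1];b=pickle.load(open("s9.pkl","rb"))[1]["image"][:,:,::-1]
cv2.imwrite("pics/cmp.png",np.hstack([cv2.resize(i[100:340,250:420],None,fx=2.3,fy=2.3) for i in(a,b)]))
E
```

```text
11.4667 sel xy mm -87.5554852053102 12.97805381240251 0.18425906642576453 0.00042220586696706567 [ 0.46072739 -0.17591727  0.13229539]
```

View pics/cmp.png

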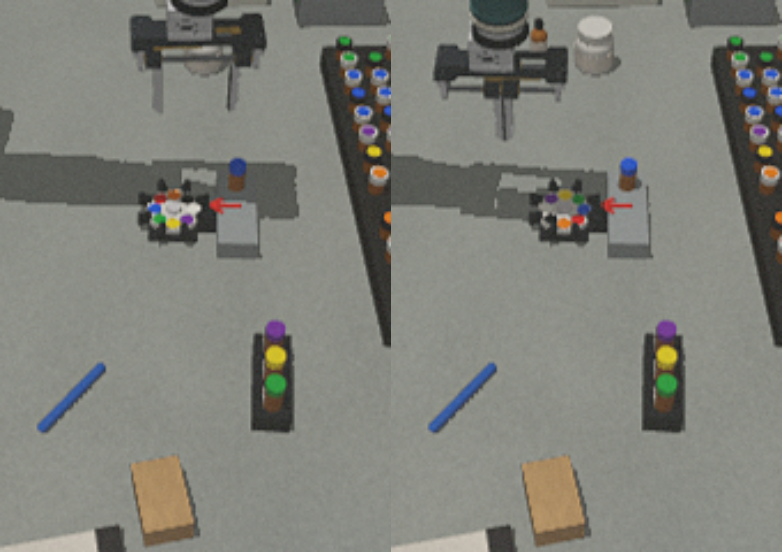

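View pics/w9.png

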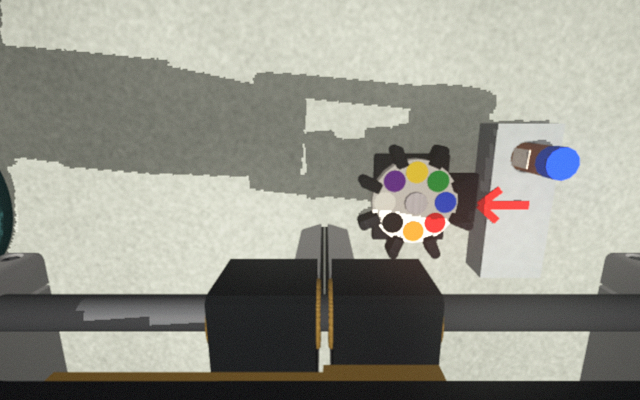

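The blue field (445, 202) rests at the arrow tip (478, 205). The vials and other things stand where they were, and the gripper is clear.

```bash
python3 -c "
from bench import order
print(order.close_job())"
```

```text
the job is handed in; nothing more can be done
None
```

The selector's wheel now rests with the blue field at the red arrow, and the job is handed in. The vial in the seat had a blue cap, so this took four clicks.

- **Clicks:** I flicked the wheel counter-clockwise with the shut fingertips. Pictures after each flick showed purple, yellow, green and then blue at the arrow. Pictures after the first three returns showed the wheel had stayed put. The measured wrist force between moves stayed at about 1.6 N or less.
- **Last look (11.5 s):** the blue field was at the arrow and the gripper was well clear above. The blue vial was upright in its seat. Beside the first side picture, the rack vials, marker and carton looked unmoved. The tub and dropper were hidden or unclear in the first side picture, so I did not compare their positions, but the arm never went near them.
- **What disagreed:** the first landmark readings of the wheel centre differed by about 2 cm between cameras. I used a fit to the colour fields in the wrist picture instead, good to about 0.5 pixel.
- **Not checked:** I did not measure the wheel's final angle as a number, only by eye in the picture. `close_job()` reported no verdict.

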